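Set the recipe stand to the marked angle and lock it

TASK

Raise the recipe tablet stand on the hob cover: with the fingers behind its grip bar, pull the sliding prop leg along the rail until the yellow pointer lines up with the white line on the red marker rider, and hold it there. Without letting the leg slip off the mark, swing the red cam lever fully closed so that it lies along the rail, and finish still holding the leg: the job ends with the fingers pressing on the grip bar, not let go. Leave the red marker where it is and do not disturb the jars, bottles and dishes round about.

Things in the scene. Friction and masses are not known exactly. Their poses are not given: they have to be found in the camera images.
- stand: Recipe stand with a tablet, fixed on the wooden hob cover (cover top 18 mm above the worktop). Origin under its base, on the cover; x to its back, y to its left. Pale base plate 12 mm thick, x -120 to 142, y -145 to 120 mm; a rail 12 mm wide along x at y = -135. Right of the base there is only flat cover under the grip bar. All heights below are above the cover
- rest_top (a point): middle of the upper edge of the leaning rest that carries the tablet: a panel 186 mm wide (stand y -93 to 93) and 220 mm long, hinged near the stand's front at x = -100, z = 26 mm. It starts about 38 degrees from level and rises to at most 67 (its top then 230 mm high) as the leg is pulled
- prop_foot (a joint): slide of the prop leg's black foot along the rail, m: 0 = rearmost, rest lowest (the start); grows to 0.1 as it is pulled to the stand's front (-x), raising the rest. While the lever is open the weight of the rest draws the foot back with 1 to 7 N, less the higher it is; with the lever closed a brake pad clamps it to the rail
- pointer (a point): yellow pointer, 3 mm wide, at the left side of the black foot, over the scale beside the rail; same stand x as the middle of the grip bar's thickness
- marker_line (a point): white line across the red marker rider (10 x 16 mm, 4 mm high) on the scale beside the rail; axes as the stand's. The leg is at its mark when pointer and line have the same stand x (within 5 mm). The rider is stiff and must stay where it is
- grip_bar_mid (a point): middle of the grey upright grip bar (prop_foot_c0 and _c1 in the rules) on the sliding foot, standing out to the right: 8 mm thick in x, from 9 to 98 mm right of the rail's centre line (this point: 51), from 14 to 40 mm high (this point: 27); axes as the stand's, moves with the foot. Fingers go behind its ribbed back (+x) face and pull it to the stand's front
- cam_lever (a joint): red cam lever, rad: 0 = closed, lying along the rail; grows to 0.75 as its free end swings out to the right (starts 0.55 to 0.70). Fully closed: below 0.12. Upright pin on the foot, 64 mm behind the bar's middle and 18.5 mm right of the rail's centre line. Stays where left; takes 1 to 6 N at the free end
- lever_tip (a point): free end of the red lever, half-way up: 63 mm from the pin, round, radius 6 mm. The lever is 12 mm wide, from 42 to 55 mm high, just above the top of the bar, and its free end points to the stand's front and reaches to the bar. A push to the stand's left (+y) on its outer side, close behind the bar, closes it
- pepper_jar: spice jar with grey contents and black cap, 53 mm across, 118 mm tall; origin at the centre of its underside; a bystander
- chili_jar: spice jar with pale red contents and red cap, 51 mm across, 108 mm tall; origin under its centre; a bystander
- mustard: slim squeeze bottle with yellow contents and yellow cap, 52 mm across, 207 mm tall; origin under its centre; a bystander
- soy: dark bottle with green cap, 58 mm across, 184 mm tall; origin under its centre; a bystander
- saucer: flat brown saucer, 147 mm across, 19 mm tall; origin under its centre; a bystander
- tall_oil: tall oil bottle with black cap, 73 mm across, 294 mm tall; origin under its centre; a bystander

How it is judged:
By the outcome, as a careful person would: the job done as asked, in the order asked, and still so for the second after the job is handed in, while the arm keeps its last pose, push and grip.
It also fails if it takes over 35 s, if anything falls off the work surface, if the arm or the gripper's body presses on something with over 40 N, if the wrist force passes 120 N, or if a joint passes its speed limit or range.

ROBOT

A 6-joint arm with a two-finger parallel gripper is mounted at the origin on a cart in front of the work surface, level with it; the furniture and walls round the work are solid. World frame = base frame: x ahead of the robot, y to its left, z up, the work surface at z = 0. Lengths are in mm, angles in degrees, forces in N, time in s.
With the tool pointing down it reaches from about 300 to 850 mm from the base axis. Payload 4.2 kg.
Tool frame: the origin (TCP) lies at the very end of the fingers, on their centre line; the grasp point (between the pads) lies 19 mm behind it; z points along the fingers, y is the line along which they close (so a half turn about z gives the same grasp; the last joint's range is limited). The gripper opens to 91 mm and grips with 3 to 60 N. Pads are 32 mm wide; open, the fingers measure 118 mm over their backs; the gripper's body (76 mm by 178 mm) begins 60 mm behind the grasp point.
Start: joints at [-76.49, 18.312, 89.639, -0, 72.044, -1.146], TCP at [145.489, -556.306, 213.976] pointing down, gripper open.
Joint ranges: [-177.97, 177.97], [-48.28, 115.42], [12.27, 149.76], [-77.06, 257.06], [2.81, 150.46], [-146.56, 146.56]. Speed limits (degrees/s): [147.25, 147.25, 180, 180, 180, 180].

INTERFACE

Orientations are given as [roll, pitch, yaw] about the fixed x, y, z axes, in that order (R = Rz(yaw) Ry(pitch) Rx(roll)).
In Python, from workcell import env, eyes gives the robot as it stands.
- The arm moves only by the tool send_rows, never from a script. Its argument "targets" is text: rows parted by semicolons, each of 7 numbers parted by spaces: the shift along the tool's x, y, z in m, then the turn, a rotation vector about the tool's x, y, z in degrees, then the opening in per cent of the stroke, from 0 (shut) to 100 (fully open). A call has 1 to 12 rows; each row is the pose to reach, as a shift and turn from the pose commanded when the call began, along the tool's axes at that moment; what a row does not reach only later rows make up. A row lasts 1/12 s, in which the tool goes at most 41.7 mm and 7.16 degrees, less where a joint would pass 70% of its speed; a pose out of reach is approached as far as the arm can. A call with a gripper value outside its range is refused whole. The fingers move at their own pace and stop on an object; "grip_force" is the grip in N (left out, the last holds). Time passes only in rows, so rows that repeat a pose let the fingers close. It gives the time, the measured TCP pose, the force, the opening and the grip force at its end, in the units of the state.
- env.state(): the state, without advancing time (a new reading comes with each control period).
- eyes.grab_frame(name): name is "scene" or "top"; returns a dict with "image" (480x640x3 uint8, blue, green, red), "fovy" (degrees; the focal length in pixels is half the picture's height over the tangent of half this angle, whatever the lens; pixels are square), "cx", "cy" (the principal point, pixels), "eye" and "attitude" of the camera in the world. Camera axes: x right, y up, looking along -z (the intrinsics and any distortion apply to the point x, -y, -z); pixel columns grow to the right and rows downward; lengths in mm; the calibration is good to about 2 mm. A picture is of the moment at which its call begins. There is no depth.
- env.job_done(): hands the job in; it is judged then, once.
The state is a dict: "time_s": time; "qpos": joint angles; "qvel": joint speeds; "effort": joint torques, N m; "ee_pos": TCP position; "ee_rot": TCP orientation; "force": force on the tool from outside, world axes, zero at the start; "torque": the same for the moment, N m; "gripper_width": finger opening in mm; "gripper_force": force on a finger pad.
Only numpy, scipy, OpenCV 4.12 (cv2) and the standard library are available. Lean on these libraries where they do the work, as an engineer would, in place of code of your own. Each camera call takes 0.05 s, during which the arm holds its last target. There are 200 camera calls.

## Working session

There is one attempt and no reset: what is moved stays moved. The work goes in short steps, Python scripts to look and compute and a tool call to move; the robot and the scene stay as the last step left them, time stands still between calls to the robot, and variables do not carry over. Pictures are saved under pics/ and viewed, at most 10 in all, crops included, and the job is handed in when it is done.

Besides the shell and the picture viewer there is one more tool, called after "Request:" as a command line: name --argument value ..., lists and objects as JSON in quotes. send_rows: Moves the arm, as the interface text tells. Its arguments: {"type":"object","properties":{"targets":{"type":"string"},"grip_force":{"type":"number"}},"required":["targets"]}

```bash
mkdir -p pics; ls
python3 - <<'E'
from workcell import env, eyes
import cv2
print(env.state())
for n in("scene","top"):
    f=eyes.grab_frame(n); cv2.imwrite(f"pics/{n}0.png",f["image"]); print(n,{k:v for k,v in f.items() if k!="image"})
E
```

```text
pics
{'time_s': 0.0, 'qpos': array([-7.64888392e+01,  1.83487324e+01,  8.97071798e+01, -1.96949102e-03,
        7.20462594e+01, -1.14707404e+00]), 'qvel': array([ 0.04191528, -0.01812625,  0.00454103,  0.03825233, -0.06880178,
       -0.10971593]), 'effort': array([ 6.32570282e-04, -4.12457299e+01, -2.31967592e+01,  7.29336147e-02,
        4.55738779e-02, -1.33284716e-04]), 'ee_pos': array([ 145.3601267 , -555.77420562,  213.14422743]), 'ee_rot': array([-1.79897811e+02, -1.73233568e-04,  1.46588434e+01]), 'force': array([0.74783523, 0.15599481, 0.91347511]), 'torque': array([-0.03952157, -0.00901762, -0.00091389]), 'gripper_force': 0.0, 'gripper_width': 91.33291106144466}
scene {'fovy': 55.02383433629519, 'cx': 319.3024083615138, 'cy': 243.77572740771927, 'eye': array([227.7918853 , 858.52454889, 828.16734479]), 'attitude': array([  51.321202  ,   -1.35630354, -155.19855448])}
top {'fovy': 48.24389896025708, 'cx': 321.1318546051926, 'cy': 240.82327949507095, 'eye': array([   2.68033385,  169.45858   , 1539.57030311]), 'attitude': array([  23.72774058,    0.35068515, -102.94950365])}
```

View pics/scene0.png

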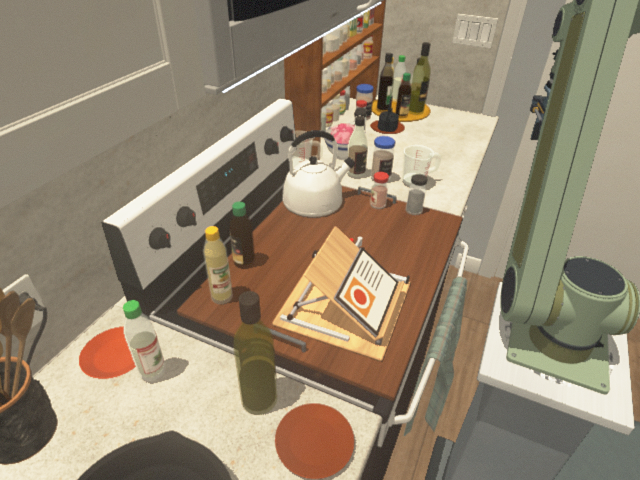

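View pics/top0.png

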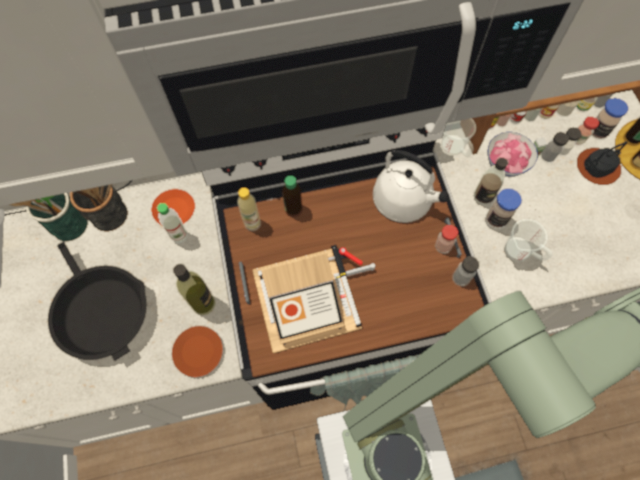

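The stand is at about (305,300) in the top view. The red lever is at (350,257), the grip bar at (358,270), and the rail runs down the stand's right side.

```bash
cat > h.py <<'E'
from workcell import env, eyes
import cv2, numpy as np
from scipy.spatial.transform import Rotation as R
def cam(f):
    fl=240/np.tan(np.radians(f["fovy"]/2)); return fl,R.from_euler("xyz",f["attitude"],degrees=True).as_matrix()
def cast(f,u,v,z):
    fl,A=cam(f); d=A@np.array([(u-f["cx"])/fl,-(v-f["cy"])/fl,-1]); e=f["eye"]
    return e+d*(z-e[2])/d[2]
def proj(f,p):
    fl,A=cam(f); c=A.T@(np.asarray(p,float)-f["eye"]); return f["cx"]-fl*c[0]/c[2], f["cy"]+fl*c[1]/c[2]
def crop(f,x0,y0,w,h,k,name):
    cv2.imwrite(name,cv2.resize(f["image"][y0:y0+h,x0:x0+w],None,fx=k,fy=k,interpolation=cv2.INTER_CUBIC))
E
python3 - <<'E'
from h import *
f=eyes.grab_frame("top"); crop(f,245,235,140,115,5,"pics/top1.png")
print(proj(f,[0,0,0]), proj(f,[145,-556,214]))
for p in [(255,268),(343,248),(360,327),(272,349)]: print(p,cast(f,*p,30).round())
E
```

```text
(np.float64(387.12363357077595), np.float64(461.8576049484923)) (np.float64(596.2663993438225), np.float64(343.88432088557533))
(255, 268) [609. 244.  30.]
(343, 248) [613. -30.  30.]
(360, 327) [363. -18.  30.]
(272, 349) [357. 240.  30.]
```

View pics/top1.png

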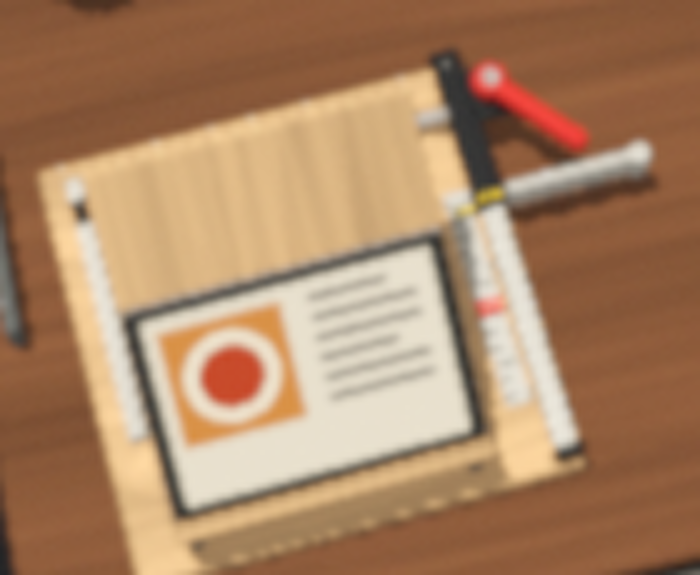

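The crop shows the rail from about (445,55) to (570,452), the yellow pointer at (468,208) and the red rider at (490,307). The bar runs (505,193)–(650,157), and the lever runs from its pin at (490,77) to its tip at (580,138).

Run:
```python
from h import *
f=eyes.grab_frame("top")
F=lambda u,v,z: cast(f,245+u/5-.4,235+v/5-.4,18+z)[:2]
# stand pose fit from base corners
st=np.array([[142,120],[-120,-145]]);
im=np.array([F(42,172,12),F(586,463,12)])
d=im[1]-im[0]; s=st[1]-st[0]; print("diag",np.hypot(*d),np.hypot(*s))
yaw=np.arctan2(d[1],d[0])-np.arctan2(s[1],s[0]); print("yaw diag",np.degrees(yaw))
b0,b1=F(507,193,40),F(645,157,40); db=b0-b1; print("bar len",np.hypot(*db),"yaw bar",np.degrees(np.arctan2(db[1],db[0]))-90)
p,m=F(490,77,55),F(580,138,55); print("lever",np.hypot(*(m-p)),p,m)
r=F(570,450,20)-F(490,200,20); print("rail yaw",np.degrees(np.arctan2(-r[1],-r[0])))
for yaw in (yaw,):
    A=np.array([[np.cos(yaw),-np.sin(yaw)],[np.sin(yaw),np.cos(yaw)]]); o=im.mean(0)-A@st.mean(0); print("o",o)
    for n,q in dict(pointer=F(466,210,16),marker=F(490,307,16),bar0=b0,bar1=b1,pin=p,tip=m,railend=F(570,452,16)).items(): print(n,q.round(1),((q-o)@A).round(1))
# colour masks
hsv=cv2.cvtColor(f["image"],cv2.COLOR_BGR2HSV).astype(int)
sub=np.zeros(hsv.shape[:2],bool); sub[240:310,330:385]=1
red=sub&((hsv[...,0]<8)|(hsv[...,0]>172))&(hsv[...,1]>110)&(hsv[...,2]>150)
n,l,s_,c=cv2.connectedComponentsWithStats(red.astype(np.uint8)); print(s_,c)
yel=sub&(abs(hsv[...,0]-27)<6)&(hsv[...,1]>140); n,l,s_,c=cv2.connectedComponentsWithStats(yel.astype(np.uint8)); print(s_,c)
```

```text
diag 368.3660898745834 372.651311550087
yaw diag 2.6172057894666794
bar len 85.022868960399 yaw bar 2.3720681397408185
lever 65.14991414231325 [589.52642115 -21.60456641] [539.84837545 -63.75433614]
rail yaw 2.941943850176408
o [472.69092736 125.47596824]
pointer [524.9   7.9] [  46.8 -119.9]
marker [463.    8.4] [ -15.  -116.5]
bar0 [521.5 -15.6] [  42.3 -143.1]
bar1 [ 525.  -100.5] [  41.9 -228.1]
pin [589.5 -21.6] [ 110.  -152.3]
tip [539.8 -63.8] [  58.4 -192.1]
railend [368.2 -15.4] [-110.8 -136. ]
[[     0      0    640    480 307053]
 [   339    247     24     18    140]
 [   340    296      5      2      7]] [[319.48523545 239.49117905]
 [350.76428571 256.00714286]
 [341.85714286 296.28571429]]
[[     0      0    640    480 307188]
 [   340    272      5      4     12]] [[319.49910804 239.49867508]
 [342.33333333 273.41666667]]
```

```bash
cat >> h.py <<'E'
YAW=np.radians(2.6); SA=np.array([[np.cos(YAW),-np.sin(YAW)],[np.sin(YAW),np.cos(YAW)]]); O=np.array([472.7,125.5])
def w(x,y,h): return np.r_[O+SA@[x,y],18+h]   # stand -> world
def s(p): return np.r_[SA.T@(np.asarray(p)[:2]-O),p[2]-18]
def shift(target,pos,rot): return R.from_euler("xyz",rot,degrees=True).inv().apply(np.asarray(target)-pos)/1000
E
python3 - <<'E'
from h import *
t=w(74,-222,190); print(t, shift(t,[145.489,-556.306,213.976],[180,0,14.66]))
f=eyes.grab_frame("top")
for n,p in dict(chili=(447,250),pepper=(465,285),kettle=(403,215)).items(): print(n,cast(f,*p,18).round())
E
```

```text
[556.69440553 -92.91460537 208.        ] [ 0.51509478 -0.3442366   0.005976  ]
chili [ 539. -341.   18.]
pepper [ 419. -358.   18.]
kettle [ 685. -244.   18.]
```

Request:
send_rows --targets "0.035 -0.023 0 0 0 -5.2 0; 0.07 -0.046 0 0 0 -10.4 0; 0.104 -0.069 0 0 0 -15.6 0; 0.138 -0.092 0 0 0 -20.8 0; 0.172 -0.115 0 0 0 -26 0; 0.206 -0.138 0 0 0 -31.2 0; 0.24 -0.161 0 0 0 -36.4 0; 0.274 -0.183 0 0 0 -41.6 0; 0.308 -0.206 0 0 0 -46.8 0; 0.342 -0.229 0 0 0 -52 0; 0.376 -0.251 0 0 0 -57.2 0; 0.41 -0.274 0 0 0 -62.4 0" --grip_force 20

```text
time_s: 1.25
ee_pos: [473.8, -185.8, 214.1]
ee_rot: [180.0, 0.0, 77.3]
force: [0.4, -0.9, 0.2]
gripper_width: 14.4
gripper_force: 0.0
```

Run:
```python
from h import *
st=env.state(); print(st["ee_pos"],st["ee_rot"],st["gripper_width"],st["time_s"],st["force"])
c=np.array([145.489,-556.306,213.976])+R.from_euler("xyz",[180,0,14.66],degrees=True).apply([410,-274,0])
rot=[180,0,14.66+62.4]; print(c,shift(w(74,-222,190),c,rot),92.6-rot[2])
```

```text
[ 473.84649915 -185.75349324  214.10530744] [1.79972224e+02 2.08824530e-02 7.73231766e+01] 14.420233787628222 1.25 [ 0.35508147 -0.90188119  0.21713735]
[ 472.79668305 -187.46229243  213.976     ] [0.11093392 0.06059503 0.005976  ] 15.539999999999992
```

Request:
send_rows --targets "0.036 0.02 0 0 0 -5.1 0; 0.072 0.04 0 0 0 -10.2 0; 0.11 0.06 0.03 0 0 -15.3 0; 0.11 0.06 0.06 0 0 -15.3 0; 0.11 0.06 0.06 0 0 -15.3 0; 0.11 0.06 0.06 0 0 -15.3 0"

```text
time_s: 1.75
ee_pos: [554.7, -93.1, 152.3]
ee_rot: [-179.7, -0.0, 92.4]
force: [-0.6, -0.9, 1.0]
gripper_width: 0.7
gripper_force: 0.0
```

Run:
```python
from h import *
st=env.state(); print(st["ee_pos"],s(st["ee_pos"]),st["ee_rot"],st["gripper_width"],st["time_s"],st["force"])
f=eyes.grab_frame("top"); crop(f,285,225,140,115,5,"pics/top2.png")
g=eyes.grab_frame("scene"); crop(g,270,200,160,130,5,"pics/sc2.png")
```

```text
[554.70693627 -93.08017087 152.28607245] [  72.00706616 -222.07523752  134.28607245] [-1.79711672e+02 -3.80831529e-02  9.24322654e+01] 0.6932953439236839 1.75 [-0.61795712 -0.87732595  1.02761685]
```

View pics/top2.png

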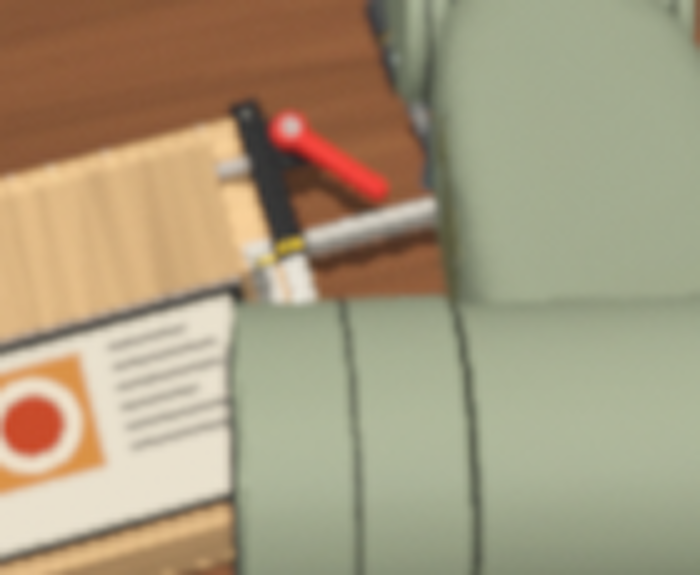

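The arm hides the rider from the top camera, while the bar, lever and pointer at (268,258) stay visible. I'll measure the rider-to-pointer gap precisely from the first frame.

Run:
```python
from h import *
f=eyes.grab_frame("top"); im=cv2.imread("pics/top0.png"); L=cv2.cvtColor(im,cv2.COLOR_BGR2Lab).astype(np.float32)
for y in (-122,-119,-116):
  xs=np.arange(-35,70,2.5); P=np.array([proj(f,w(x,y,15)) for x in xs],np.float32)
  v=cv2.remap(L,P[:,:1],P[:,1:],cv2.INTER_CUBIC)[:,0]
  print(y); print(" ".join(f"{x:g}:{int(l)}/{int(a-128)}/{int(b-128)}" for x,(l,a,b) in zip(xs,v) if x<5 or x>30))
```

```text
-122
-35:223/0/9 -32.5:220/1/9 -30:222/1/8 -27.5:225/1/9 -25:224/0/10 -22.5:218/3/11 -20:201/11/14 -17.5:183/26/21 -15:182/32/26 -12.5:192/26/22 -10:200/20/18 -7.5:215/8/12 -5:222/2/9 -2.5:219/0/9 0:214/0/9 2.5:216/1/9 32.5:213/1/11 35:212/2/10 37.5:212/1/10 40:206/1/10 42.5:193/0/15 45:190/-1/31 47.5:200/-2/39 50:203/-1/27 52.5:204/0/10 55:210/0/7 57.5:213/1/8 60:207/3/16 62.5:202/5/25 65:202/6/30 67.5:205/6/31
-119
-35:229/0/6 -32.5:227/0/6 -30:227/0/6 -27.5:228/0/6 -25:227/0/6 -22.5:220/1/7 -20:196/13/11 -17.5:175/30/19 -15:176/37/24 -12.5:188/30/21 -10:201/20/14 -7.5:217/8/9 -5:226/1/6 -2.5:221/0/7 0:213/0/6 2.5:216/0/6 32.5:190/0/7 35:189/0/7 37.5:193/0/6 40:192/0/7 42.5:184/0/13 45:188/-2/30 47.5:199/-3/36 50:208/-1/23 52.5:212/0/10 55:221/0/7 57.5:224/0/9 60:219/2/15 62.5:214/5/24 65:214/6/30 67.5:215/6/31
-116
-35:228/0/6 -32.5:224/0/5 -30:219/0/5 -27.5:223/0/6 -25:228/0/6 -22.5:221/1/7 -20:195/13/11 -17.5:170/33/20 -15:173/37/24 -12.5:181/33/22 -10:194/22/16 -7.5:212/8/9 -5:223/1/6 -2.5:220/0/6 0:208/0/5 2.5:205/0/5 32.5:154/0/5 35:158/0/5 37.5:159/0/4 40:158/0/5 42.5:158/0/13 45:171/-2/26 47.5:186/-2/29 50:199/-1/19 52.5:213/-1/9 55:223/0/6 57.5:224/0/9 60:221/2/14 62.5:216/5/24 65:215/6/30 67.5:215/6/31
```

View pics/sc2.png

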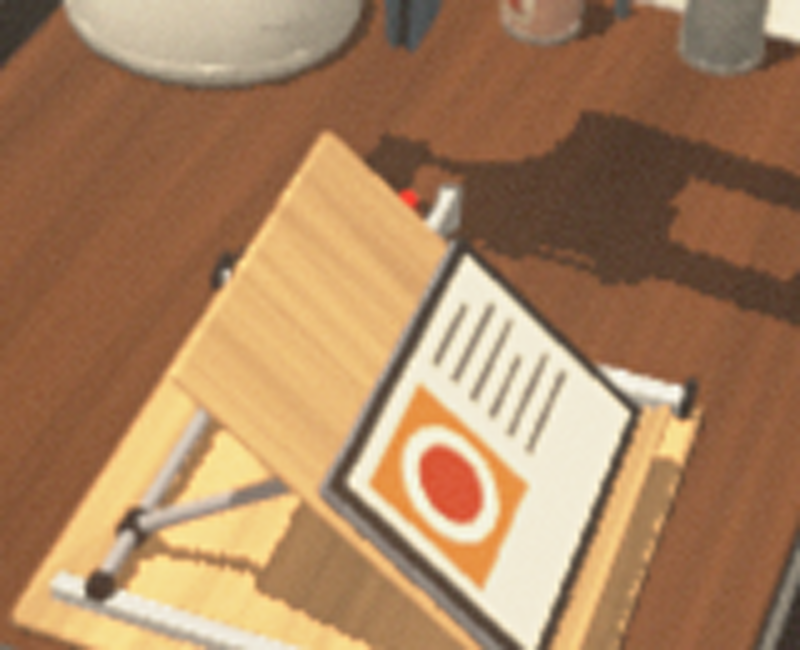

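The scene view shows the panel hiding the rail, so only the bar end at (450,200) is visible there. The measured gap from pointer to line is about 61.4 mm. I'll descend behind the bar now.

Request:
send_rows --targets "0 0 0.03 0 0 0 0; 0 0 0.06 0 0 0 0; 0 0 0.09 0 0 0 0; 0 0 0.11 0 0 0 0; 0 0 0.122 0 0 0 0; 0 0 0.122 0 0 0 0"

```text
time_s: 2.4
ee_pos: [554.8, -94.7, 31.2]
ee_rot: [-179.9, -0.0, 92.2]
force: [0.0, -0.3, -0.0]
gripper_width: 0.4
gripper_force: 0.0
```

Request:
send_rows --targets "0 -0.002 0 0 0 0 0; 0 -0.004 0 0 0 0 0; 0 -0.006 0 0 0 0 0; 0 -0.006 0 0 0 0 0; 0 -0.006 0 0 0 0 0"

```text
time_s: 2.82
ee_pos: [550.3, -94.2, 33.0]
ee_rot: [179.9, 0.0, 92.3]
force: [0.4, -0.5, -0.7]
gripper_width: 0.6
gripper_force: 0.0
```

Run:
```python
from h import *
st=env.state(); print(st["ee_pos"],s(st["ee_pos"]),st["ee_rot"],st["gripper_width"],st["time_s"],st["force"])
```

```text
[550.32891792 -94.16616737  33.00150227] [  67.58429062 -222.96151606   15.00150227] [1.79893296e+02 2.87861995e-02 9.23430204e+01] 0.5765941831587623 2.8167 [ 0.42388256 -0.50446439 -0.69901489]
```

Request:
send_rows --targets "0 -0.001 0.002 0 0 0 0; 0 -0.002 0.003 0 0 0 0; 0 -0.003 0.003 0 0 0 0; 0 -0.003 0.003 0 0 0 0"

```text
time_s: 3.15
ee_pos: [546.5, -94.0, 28.7]
ee_rot: [-180.0, -0.0, 92.4]
force: [0.5, -0.1, -0.2]
gripper_width: 0.5
gripper_force: 0.0
```

Request:
send_rows --targets "0 -0.001 0 0 0 0 0; 0 -0.002 0 0 0 0 0; 0 -0.002 0 0 0 0 0; 0 -0.002 0 0 0 0 0"

```text
time_s: 3.48
ee_pos: [545.0, -94.2, 29.0]
ee_rot: [180.0, 0.0, 92.4]
force: [0.4, -0.3, -0.1]
gripper_width: 0.5
gripper_force: 0.0
```

Request:
send_rows --targets "0 -0.001 0 0 0 0 0; 0 -0.002 0 0 0 0 0; 0 -0.002 0 0 0 0 0; 0 -0.002 0 0 0 0 0"

```text
time_s: 3.82
ee_pos: [544.1, -94.3, 29.1]
ee_rot: [179.9, 0.0, 92.3]
force: [4.2, 1.0, -3.1]
gripper_width: 0.5
gripper_force: 2.1
```

Request:
send_rows --targets "0 -0.001 0 0 0 0 0; 0 -0.002 0 0 0 0 0; 0 -0.002 0 0 0 0 0; 0 -0.002 0 0 0 0 0"

```text
time_s: 4.15
ee_pos: [541.0, -94.4, 29.0]
ee_rot: [180.0, 0.0, 92.4]
force: [3.9, 0.9, -1.9]
gripper_width: 0.3
gripper_force: 1.9
```

Request:
send_rows --targets "0 -0.005 0 0 0 0 0; 0 -0.011 0 0 0 0 0; 0 -0.017 0 0 0 0 0; 0 -0.023 0 0 0 0 0; 0 -0.029 0 0 0 0 0; 0 -0.035 0 0 0 0 0; 0 -0.041 0 0 0 0 0; 0 -0.046 0 0 0 0 0; 0 -0.05 0 0 0 0 0; 0 -0.052 0 0 0 0 0; 0 -0.052 0 0 0 0 0"

```text
time_s: 5.07
ee_pos: [488.1, -96.5, 29.0]
ee_rot: [-179.9, -0.0, 92.3]
force: [1.6, -0.8, 0.5]
gripper_width: 0.5
gripper_force: 0.9
```

Run:
```python
from h import *
st=env.state(); print(st["ee_pos"],s(st["ee_pos"]),st["ee_rot"],st["force"])
f=eyes.grab_frame("top"); crop(f,285,225,140,115,5,"pics/top3.png")
print("marker px in crop",[((a-o+.4)*5) for a,o in zip(proj(f,w(-14.3,-118,15)),(285,225))])
```

```text
[488.11133627 -96.45497235  28.96434954] [   5.32693059 -222.42558946   10.96434954] [-1.79937383e+02 -1.09740612e-02  9.23409579e+01] [ 1.55532505 -0.78799409  0.49742463]
marker px in crop [np.float64(292.0218566322647), np.float64(355.80927337265325)]
```

View pics/top3.png

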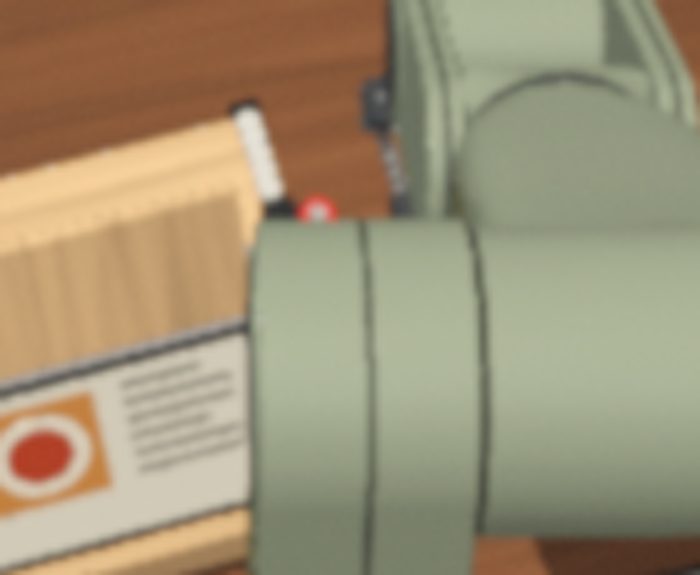

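The pin (red ring with a white centre) is visible at (317,209), while the pointer and rider are hidden behind the elbow. I'll use the pin's displacement since the pre-pull picture.

Run:
```python
from h import *
f=eyes.grab_frame("top")
def pin(im,box):
    x0,y0,x1,y1=box; c=im[y0:y1,x0:x1]; b=cv2.resize(c,None,fx=5,fy=5,interpolation=cv2.INTER_CUBIC).astype(int)
    g=np.clip(b[...,1]-135,0,None)*(b[...,2]>180); yy,xx=np.nonzero(g); W=g[yy,xx]
    return x0+(xx@W/W.sum()-2)/5, y0+(yy@W/W.sum()-2)/5,W.size
a=pin(cv2.imread("pics/top0.png"),(341,248,346,253)); b=pin(f["image"],(346,265,351,269))
for q in (a,b): print(q,s(cast(f,q[0],q[1],18+56)))
# by eye in the 5x crops
for u,v in((290,127),(317,209)): print(s(cast(f,285+u/5-.4,225+v/5-.4,74)))
```

```text
(np.float64(342.7383709519136), np.float64(249.79748119070985), 258) [ 110.15249082 -152.68379035   56.        ]
(np.float64(348.1198518757044), np.float64(266.8509418773144), 240) [  54.05050927 -152.4897632    56.        ]
[ 109.63922694 -152.10443137   56.        ]
[  55.49638899 -152.55801801   56.        ]
```

Request:
send_rows --targets "0 -0.002 0 0 0 0 0; 0 -0.004 0 0 0 0 0; 0 -0.005 0 0 0 0 0; 0 -0.005 0 0 0 0 0; 0 -0.005 0 0 0 0 0"

```text
time_s: 5.58
ee_pos: [483.7, -96.6, 28.9]
ee_rot: [-180.0, -0.0, 92.4]
force: [1.4, -0.8, 1.5]
gripper_width: 0.2
gripper_force: 0.8
```

Request:
send_rows --targets "0.003 0 0 0 0 0 0; 0.006 0 0 0 0 0 0; 0.009 0 0 0 0 0 0; 0.012 0 0 0 0 0 0; 0.015 0 0 0 0 0 0; 0.018 0 0 0 0 0 0; 0.021 0 0 0 0 0 0; 0.024 0 0 0 0 0 0; 0.024 0 0 0 0 0 0"

```text
time_s: 6.33
ee_pos: [483.7, -73.1, 29.2]
ee_rot: [179.9, 0.1, 92.4]
force: [2.3, -3.9, -0.4]
gripper_width: 0.3
gripper_force: 2.8
```

Run:
```python
from h import *
st=env.state(); print(st["ee_pos"],s(st["ee_pos"]),st["ee_rot"],st["force"])
f=eyes.grab_frame("top"); crop(f,285,225,140,115,5,"pics/top4.png")
```

```text
[483.73573668 -73.11556786  29.18949865] [   2.01458051 -198.91172099   11.18949865] [1.79911045e+02 1.03585152e-01 9.24453022e+01] [ 2.31793175 -3.94081737 -0.37151297]
```

View pics/top4.png

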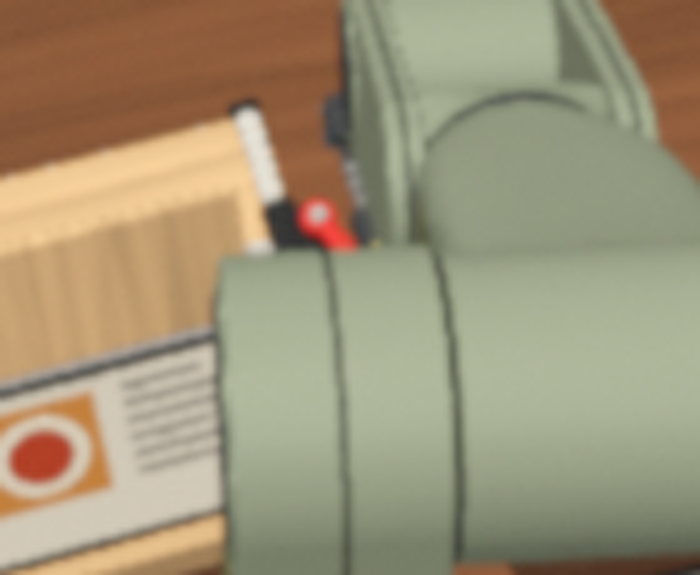

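The pin has moved to (319,214), and the lever is swinging in under the push.

```bash
cat >> h.py <<'E'
def pin(im,box):
    x0,y0,x1,y1=box; c=im[y0:y1,x0:x1]; b=cv2.resize(c,None,fx=5,fy=5,interpolation=cv2.INTER_CUBIC).astype(int)
    g=np.clip(b[...,1]-135,0,None)*(b[...,2]>180); yy,xx=np.nonzero(g); W=g[yy,xx]
    return x0+(xx@W/W.sum()-2)/5, y0+(yy@W/W.sum()-2)/5,W.size
E
python3 - <<'E'
from h import *
print("contact",s([544.1,-94.3,29]))
f=eyes.grab_frame("top")
a=pin(f["image"],(346,265,351,270)); print(a,s(cast(f,a[0],a[1],74)))
print(s(cast(f,285+319/5-.4,225+214/5-.4,74)))
E
```

```text
contact [  61.35571389 -222.81264859   11.        ]
(np.float64(348.12902904564316), np.float64(267.1540248962656), 237) [  53.13568609 -152.24312295   56.        ]
[  52.18545954 -152.78422677   56.        ]
```

Request:
send_rows --targets "0 -0.0025 0 0 0 0 0; 0 -0.0025 0 0 0 0 0; 0.003 -0.0025 0 0 0 0 0; 0.006 -0.0025 0 0 0 0 0; 0.009 -0.0025 0 0 0 0 0; 0.012 -0.0025 0 0 0 0 0; 0.015 -0.0025 0 0 0 0 0; 0.017 -0.0025 0 0 0 0 0; 0.017 -0.0025 0 0 0 0 0"

```text
time_s: 7.18
ee_pos: [479.9, -55.4, 29.0]
ee_rot: [180.0, -0.0, 92.4]
force: [2.7, -2.6, 0.4]
gripper_width: 0.3
gripper_force: 2.1
```

Request:
send_rows --targets "0.002 0 0 0 0 0 0; 0.004 0 0 0 0 0 0; 0.006 0 0 0 0 0 0; 0.006 0 0 0 0 0 0; 0.006 0 0 0 0 0 0"

```text
time_s: 7.6
ee_pos: [479.6, -49.7, 29.0]
ee_rot: [180.0, -0.0, 92.3]
force: [2.3, -3.1, 0.8]
gripper_width: 0.5
gripper_force: 2.1
```

Run:
```python
from h import *
st=env.state(); print(st["ee_pos"],s(st["ee_pos"]),st["ee_rot"],st["force"])
f=eyes.grab_frame("top"); crop(f,285,225,140,115,5,"pics/top5.png")
```

```text
[479.61584238 -49.67148993  28.95270989] [  -1.03757922 -175.30488638   10.95270989] [ 1.79993826e+02 -7.30819864e-03  9.23493802e+01] [ 2.26581409 -3.06555824  0.82056933]
```

View pics/top5.png

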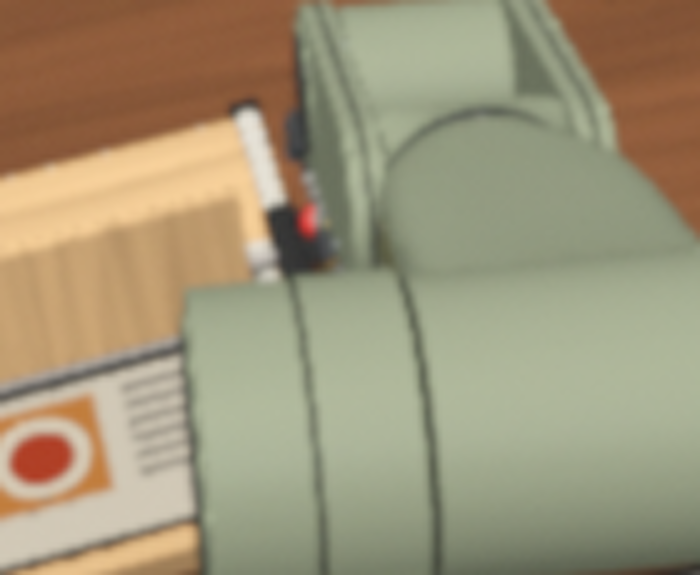

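The pin is now half hidden at (310,220) and the foot's rear edge is at (283,212). The leg is on the mark by TCP travel, so I'll push the lever to its stop.

Request:
send_rows --targets "0.001 0 0 0 0 0 0; 0.002 0 0 0 0 0 0; 0.002 0 0 0 0 0 0; 0.002 0 0 0 0 0 0"

```text
time_s: 7.98
ee_pos: [479.6, -48.9, 29.0]
ee_rot: [180.0, 0.1, 92.4]
force: [2.4, -9.7, -0.5]
gripper_width: 0.5
gripper_force: 5.3
```

Request:
send_rows --targets "0.001 0 0 0 0 0 0; 0.002 0 0 0 0 0 0; 0.002 0 0 0 0 0 0; 0.002 0 0 0 0 0 0"

```text
time_s: 8.32
ee_pos: [479.6, -48.6, 29.0]
ee_rot: [180.0, 0.3, 92.5]
force: [1.9, -16.3, 0.2]
gripper_width: 0.5
gripper_force: 9.2
```

The lever has hit its stop: the lateral force jumped to 16 N with no further travel. I'll ease the side push a little and press slightly on the bar.

Request:
send_rows --targets "-0.001 -0.001 0 0 0 0 0; -0.002 -0.001 0 0 0 0 0; -0.002 -0.001 0 0 0 0 0; -0.002 -0.001 0 0 0 0 0; -0.002 -0.001 0 0 0 0 0"

```text
time_s: 8.73
ee_pos: [479.6, -48.8, 29.1]
ee_rot: [179.9, 0.1, 92.4]
force: [4.0, -7.7, -1.5]
gripper_width: 0.3
gripper_force: 7.9
```

Run:
```python
from h import *
f=eyes.grab_frame("top"); crop(f,285,225,140,115,5,"pics/top6.png")
g=eyes.grab_frame("scene"); crop(g,270,200,160,130,5,"pics/sc6.png")
st=env.state(); print(st["ee_pos"],s(st["ee_pos"]),st["force"])
# foot rear edge: profile of lightness along rail centre line, start vs now (h~22)
for n,im,r in(("now",f["image"],(90,150)),("t3",cv2.imread("pics/top0.png"),(30,50))):
    L=cv2.cvtColor(im,cv2.COLOR_BGR2GRAY).astype(np.float32); xs=np.arange(*r,3.); P=np.array([proj(f,w(x,-135,22)) for x in xs],np.float32)
    print(n," ".join(f"{x:g}:{int(v)}" for x,v in zip(xs,cv2.remap(L,P[:,:1],P[:,1:],cv2.INTER_LINEAR)[:,0])))
```

```text
[479.57682296 -48.7901303   29.07627604] [  -1.03657736 -174.42266401   11.07627604] [ 4.04905574 -6.86783592 -1.61699589]
now 90:222 93:221 96:221 99:222 102:221 105:221 108:222 111:221 114:220 117:220 120:221 123:222 126:222 129:221 132:222 135:218 138:200 141:157 144:100 147:77
t3 30:224 33:223 36:222 39:212 42:175 45:134 48:142
```

View pics/sc6.png

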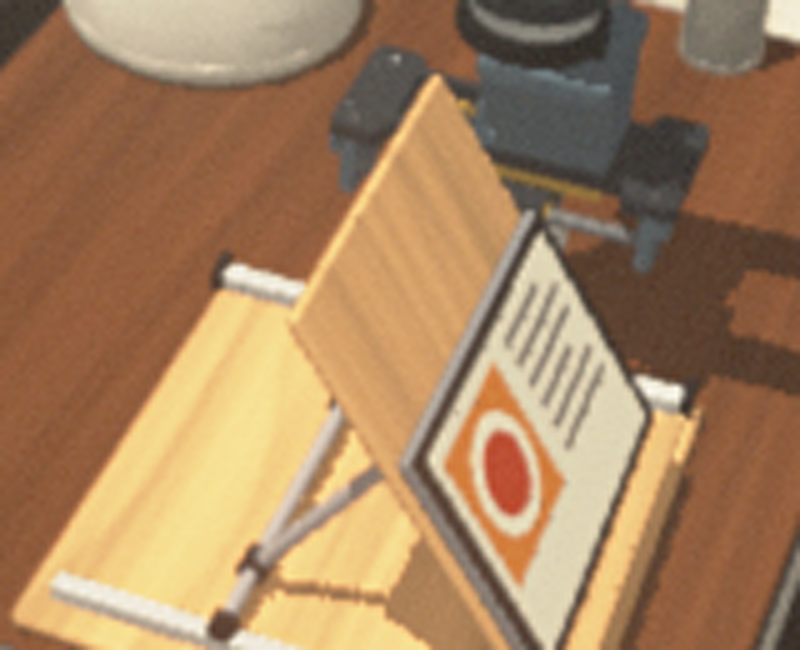

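The panel is raised and the fingers are behind the bar. The black foot on the left rail moved from (100,585) to (220,625), which gives an independent check of travel.

Run:
```python
from h import *
g=eyes.grab_frame("scene")
def blob(n,u,v):
    im=cv2.cvtColor(cv2.imread(n),cv2.COLOR_BGR2GRAY)[v-25:v+25,u-25:u+25]; m=(im<75).astype(np.uint8)
    k,l,st,c=cv2.connectedComponentsWithStats(m); i=1+st[1:,4].argmax(); return c[i]+[u-25,v-25],st[i,4]
q=[]
for n,u,v in(("pics/sc2.png",100,585),("pics/sc6.png",220,625)):
    c,a=blob(n,u,v); p=s(cast(g,270+c[0]/5-.4,200+c[1]/5-.4,18+23)); q.append(p); print(c,a,p)
print(q[0]-q[1])
```

```text
[ 99.42239186 586.67938931] 393 [104.39333869 100.00877442  23.        ]
[221.53036437 628.68825911] 247 [ 43.66574103 101.0476579   23.        ]
[60.72759766 -1.03888348  0.        ]
```

Three independent measures agree: 60.7 mm here, about 61 to 62 mm by TCP and pin, against a 61.4 mm target.

```bash
python3 -c "
from workcell import env
print(env.job_done())"
```

```text
the job is handed in; nothing more can be done
None
```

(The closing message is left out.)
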